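# Post the slide box through the sprung flap of the returns box

## Robot

A 6-joint arm with a two-finger parallel gripper is mounted at the origin on a cart in front of the work surface, level with it; the furniture and walls round the work are solid. World frame = base frame: x ahead of the robot, y to its left, z up, the work surface at z = 0. Lengths are in mm, angles in rad, forces in N, time in s.
With the tool pointing down it reaches from about 300 to 775 mm from the base axis. Payload 14.6 kg.
Tool frame: the origin (TCP) lies on the centre line of the jaws, within the pads' length; the fingertips stand 19 mm ahead of it and the grasp point (between the pads) is the TCP (bot.tip_reach is the distance from the TCP to the fingertips, in mm); z points along the fingers, y is the line along which they close (so a half turn about z gives the same grasp; the last joint's range is limited). The gripper opens to 85 mm and grips with 20 to 120 N. Pads are 22 mm wide; open, the fingers measure 114 mm over their backs; the gripper's body (76 mm by 85 mm) begins 54 mm behind the grasp point. The pads swing forward as they close: fully open they stand 13 mm farther back than shut.
Start: joints at [1.15, 0.3, 1.521, -0, 1.321, -0.067], TCP at [190.553, 515.926, 250.281] pointing down, gripper open.
Joint ranges: [-3.03, 3.03], [-0.79, 2.21], [0.23, 2.52], [-1.04, 4.18], [0, 3.07], [-2.55, 2.55]. Speed limits (rad/s): [2.22, 2.22, 2.57, 3.14, 3.14, 3.14].

## Interface

Orientations are given as a unit quaternion [w, x, y, z].
In Python, from rig import bot gives the robot as it stands. Calls block until the motion is done:
- bot.move_to(position, orientation): joint-space move of the TCP to a pose.
- bot.servo_line(position, attitude=None, speed=150, until_force=None): straight line of the TCP; attitude=None keeps the orientation; speed is the mean speed in mm/s. With until_force (N) it stops when the force on the tool has changed by that much, and returns True; else False.
- bot.move_joints(angles): joint-space move.
- bot.move_gripper(opening, grip_force=None): finger opening in mm; grip_force is the grip in N (None keeps the last); returns when the fingers have stopped.
- bot.dwell(seconds).
- bot.ik(position, orientation): joint angles nearest the present ones, or None.
- bot.read_state(): the state.
- bot.read_camera(name): name is "scene" or "top"; returns a dict with "image" (420x560x3 uint8, blue, green, red), "depth" (420x560 float32, mm along the optical axis (not along the pixel's ray), 0 where there is no reading), "fovy" (degrees; the focal length in pixels is half the picture's height over the tangent of half this angle, whatever the lens; pixels are square), "cx", "cy" (the principal point, pixels), "eye" and "attitude" of the camera in the world. Camera axes: x right, y down, z forward; pixel columns grow to the right and rows downward; lengths in mm; the calibration is good to about 2 mm. A picture is of the moment at which its call begins.
A pose or a line that the arm cannot do raises bot.MotionError and nothing moves.
- bot.finish_job(): hands the job in; it is judged then, once.
The state is a dict: "clock": time; "joint_positions": joint angles; "qvel": joint speeds; "effort": joint torques, N m; "ee_pos": TCP position; "tool_rot": TCP orientation; "ft_force": force on the tool from outside, world axes, zero at the start; "moment": the same for the moment, N m; "grip_width": finger opening in mm; "grip_force": force on a finger pad.
Only numpy, scipy, OpenCV 4.12 (cv2) and the standard library are available. Lean on these libraries where they do the work, as an engineer would, in place of code of your own. Each camera call takes 0.05 s, during which the arm holds its last target. There are 200 camera calls.

## Task

Return the slide box that stands on its edge: post it, edge first as it stands, down through the sprung flap in the top of the white returns box. Keep hold of it until it has pushed the flap well open, then let it drop inside so that the flap snaps shut behind it. Leave the other slide box, which lies flat on the bench, where it is.

Things in the scene. Friction and masses are not known exactly. Their poses are not given: they have to be found in the camera images.
- standing_box_centre (a point): Centre of the slide box to post: closed dark green box 101 x 76 x 31 mm, 0.22 kg, standing on a long 101 x 31 mm edge, lid sideways; lid stays shut. This point is 34 mm above its lower edge, 35 mm below its upper edge. Own y (level): along the 101 mm length; own z (level): across the 31 mm thickness, the way to grasp it from above; own x: straight down. Fits the slot either way round.
- slot (a point): Centre of the slot in the top of the returns box, level with its raised rim (6 mm wide, 163.5 mm above the bench). Slot: 50 mm along own x, 118 mm along own y; own z up. The returns box is fixed, white sheet metal, 130 mm (x) x 170 mm (y) x 160 mm high; 156 mm clear from rim to inner floor, so a slide box that drops in lies wholly below the flap.
- flap (a joint): Angle of the aluminium flap under the slot: 0 shut (level, 8 mm below the rim), growing as it swings down inside, at most 1.5 rad. Hinged along y 8 mm behind the slot's +x edge, 57 mm long. A weak spring (under 1 N) shuts it; it yields to a box pushed straight down and snaps shut behind it. A box let go with its lower edge 20 mm or more below the rim drops through by its weight.
- flat_box_centre (a point): Centre of the other slide box, the same green 101 x 76 x 31 mm box but lying flat on the bench, lid up, the centre 15.5 mm above the bench. It is to stay where it is. Its own y axis runs along its 101 mm length.

How it is judged (in metres and radians):
On the way:
1. the box, still held, has been pushed at least 14 mm into the slot and has opened the flap (value of joint flap above 0.35 rad and contact force between the fingers and standing_box above 0.5 N and z of standing_box_centre in the frame of slot below 0.02 m and horizontal distance between standing_box_centre and slot below 0.04 m), for 0.1 s.
At the end, for the whole second after the job is handed in: The slide box that stood on its edge lies at rest inside the returns box, its centre at least 55 mm below the slot's rim, the flap is shut behind it (within 0.08 rad), and the flat slide box is within 20 mm of where it was (z of standing_box_centre in the frame of slot below -0.055 m and x of standing_box_centre in the frame of slot between -0.065 and 0.065 m and y of standing_box_centre in the frame of slot between -0.085 and 0.085 m and value of joint flap below 0.08 rad and linear speed of standing_box below 0.03 m/s and distance of flat_box_centre from where it was at the start of the episode below 0.02 m); the robot touches nothing.
It fails at once if the flat slide box is moved more than 20 mm (distance of flat_box_centre from where it was at the start of the episode above 0.02 m).
It also fails if it takes over 38 s, if anything falls off the work surface, if the arm or the gripper's body presses on something with over 40 N, if the wrist force passes 120 N, or if a joint passes its speed limit or range.

## Working session

There is one attempt and no reset: what is moved stays moved. The work goes in short steps, each a Python script; the robot and the scene stay as the last script left them, time stands still between calls to the robot, and variables do not carry over. Pictures are saved under pics/ and viewed, at most 10 in all, crops included, and the job is handed in when it is done.

```bash
mkdir -p pics; ls; cat > h.py <<'E'
import numpy as np, cv2
from scipy.spatial.transform import Rotation as R
from rig import bot
def cloud(c):
    d=c["depth"]; h,w=d.shape; f=h/2/np.tan(np.radians(c["fovy"])/2)
    v,u=np.mgrid[:h,:w]
    P=np.stack([(u-c["cx"])/f*d,(v-c["cy"])/f*d,d],-1)
    q=np.array(c["attitude"]); M=R.from_quat(q[[1,2,3,0]]).as_matrix() if q.size==4 else q
    W=P@M.T+np.array(c["eye"]); W[d<=0]=np.nan
    return W
E
python3 - <<'E'
from h import *
for n in("scene","top"):
    c=bot.read_camera(n); cv2.imwrite(f"pics/{n}0.png",c["image"]); np.savez(f"{n}0.npz",**c)
    print(n,c["fovy"],c["eye"],c["attitude"],(c["depth"]>0).mean())
E
```

```text
pics
scene 44.27167125135646 [-118.85883644 -953.6587166   632.59637347] [-0.51084529  0.80783547 -0.24506083  0.16243194] 0.9960374149659864
top 50.74656224979887 [ 226.19494014  -45.10276299 1201.57393941] [-0.07709293  0.7093586  -0.69673727  0.07364945] 0.9960714285714286
```

View pics/scene0.png

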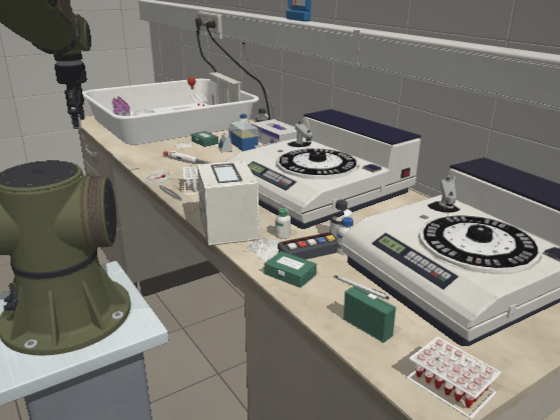

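View pics/top0.png

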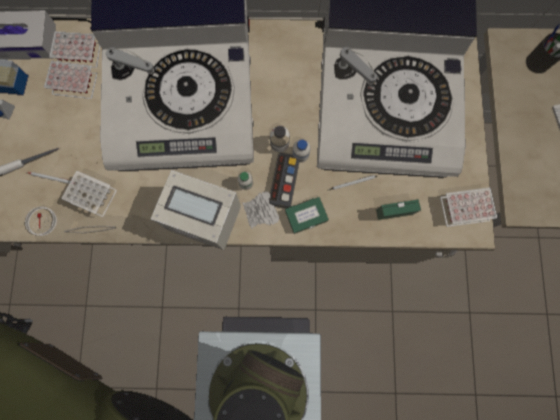

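The scene view shows the standing box at about (369,312), the flat box at (290,268) and the white returns box at (228,200). In the top view they are at (398,209), (307,214) and (194,207), with the slot's flap the light grey patch at (194,206). Next I measure them with masks and depth.

```bash
cat > m.py <<'E'
from h import *
def rect(p):
    (cx,cy),(w,h),a=cv2.minAreaRect(p.astype(np.float32)); b=cv2.boxPoints(((cx,cy),(w,h),a)); e=b[1]-b[0],b[2]-b[1]
    l=max(e,key=np.linalg.norm); return np.round([cx,cy,w,h,np.degrees(np.arctan2(l[1],l[0]))%180],1)
C={n:dict(np.load(n+"0.npz")) for n in("scene","top")}; W={n:cloud(C[n]) for n in C}
def comp(n,mask,seed):
    _,L,s,_=cv2.connectedComponentsWithStats(mask.astype(np.uint8)); 
    y,x=np.argwhere(L>0)[np.argmin(((np.argwhere(L>0)-seed[::-1])**2).sum(1))]; return L==L[y,x]
for n,seeds in(("top",dict(stand=(398,211),flat=(295,216))),("scene",dict(stand=(369,315),flat=(285,270)))):
    hsv=cv2.cvtColor(C[n]["image"],cv2.COLOR_BGR2HSV); g=(hsv[...,0]>65)&(hsv[...,0]<100)&(hsv[...,1]>90)
    for k,s in seeds.items():
        m=comp(n,g,s); P=W[n][m]; P=P[~np.isnan(P).any(1)]
        print(n,k,m.sum(),"z",np.round(np.percentile(P[:,2],[2,50,90,98]),1),rect(P[:,:2]))
        t=P[P[:,2]>np.percentile(P[:,2],97)-6]; print("  top face",len(t),rect(t[:,:2]),t.mean(0).round(1))
# returns box
w=W["top"]; sub=np.zeros(w.shape[:2],bool); sub[165:250,145:245]=1
z=w[...,2]; P=w[sub&(z>152)&(z<161.9)]; print("ret z hist",np.histogram(z[sub&(z>120)],bins=np.arange(140,175,2)))
m=comp("top",sub&(z>140),(160,205)); print("returns outer",rect(w[m][:,:2]))
I=C["top"]["image"].astype(int); hs=cv2.cvtColor(C["top"]["image"],cv2.COLOR_BGR2HSV)
for x in range(155,240,4): print(x,I[207,x],z[207,x].round(1),end="; ")
print()
for y in range(172,245,3): print(y,I[y,194],z[y,194].round(1),end="; ")
# surroundings height of standing box
q=w[130:235,330:500].reshape(-1,3); q=q[q[:,2]>40]; print("machine min x",np.percentile(q[q[:,0]>520][:,0],1) if len(q) else 0,q[:,2].max())
cv2.imwrite("pics/crop.png",cv2.resize(C["top"]["image"][165:250,145:260],None,fx=6,fy=6,interpolation=2))
E
python3 m.py
```

```text
top stand 1 z [32. 32. 32. 32.] [ 429.6 -119.9    0.     0.     0. ]
  top face 1 [ 429.6 -119.9    0.     0.     0. ] [ 429.6 -119.9   32. ]
top flat 1 z [32. 32. 32. 32.] [ 429.6 -119.9    0.     0.     0. ]
  top face 1 [ 429.6 -119.9    0.     0.     0. ] [ 429.6 -119.9   32. ]
scene stand 1 z [32.6 32.6 32.6 32.6] [ 481.2 -166.7    0.     0.     0. ]
  top face 1 [ 481.2 -166.7    0.     0.     0. ] [ 481.2 -166.7   32.6]
scene flat 1 z [32.6 32.6 32.6 32.6] [ 481.2 -166.7    0.     0.     0. ]
  top face 1 [ 481.2 -166.7    0.     0.     0. ] [ 481.2 -166.7   32.6]
ret z hist (array([  10,   13,    7,   13,   13,   14,   52,  261,  521,  864, 1024,
        713,  221,   43,    9,    1,    0]), array([140, 142, 144, 146, 148, 150, 152, 154, 156, 158, 160, 162, 164,
       166, 168, 170, 172, 174]))
returns outer [452.4 160.2 171.1 130.7  71.2]
155 [124 135 142] -1.6; 159 [155 166 173] 159.6; 163 [137 148 154] 159.9; 167 [83 84 85] 82.9; 171 [152 153 150] 157.6; 175 [161 162 157] 156.5; 179 [166 166 162] 152.5; 183 [164 164 159] 156.9; 187 [164 165 160] 153.2; 191 [165 166 160] 15
[... 257 characters left out ...]
107 115 120] 95.4; 239 [110 119 125] 29.3; 
172 [112 132 143] 0.8; 175 [112 132 143] -0.0; 178 [148 160 166] 160.9; 181 [155 168 173] 159.2; 184 [153 165 171] 160.6; 187 [152 166 170] 159.1; 190 [150 163 169] 158.1; 193 [84 86 89] 164.3; 196 [137 138 135] 157.8; 199 [167 167 163] 157.5; 202 [166 167 161] 155.5; 205 [168 169 164] 158.4; 208 [165 166 162] 161.0; 211 [165 165 160] 156.7; 214 [164 164 160] 155.8; 217 [100  99  99] 165.6; 220 [140 151 155] 162.4; 223 [153 164 169] 161.5; 226 [152 163 170] 161.2; 229 [150 161 168] 159.9; 232 [151 162 168] 160.9; 235 [ 97 103 106] 149.3; 238 [67 71 74] 59.0; 241 [66 77 84] 4.3; 244 [61 69 77] -0.1; machine min x 524.0973923437292 126.71149396490296
```

```bash
sleep 1; ls pics
```

```text
crop.png
scene0.png
top0.png
```

View pics/crop.png

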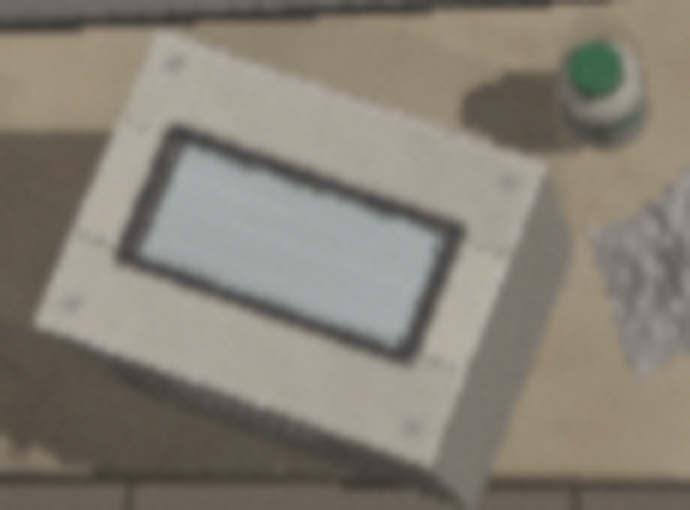

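The crop shows the slot clearly: the dark rim frame has its centre at about (193.7,205.7) in the top image. The green mask was too strict and has to be loosened.

```bash
cat > m2.py <<'E'
exec(open("m.py").read().split("for n,seeds")[0])
def ray(n,uv,z):
    c=C[n]; f=210/np.tan(np.radians(c["fovy"])/2); q=c["attitude"]; M=R.from_quat(q[[1,2,3,0]]).as_matrix()
    d=np.c_[(np.array(uv)[:,0]-c["cx"])/f,(np.array(uv)[:,1]-c["cy"])/f,np.ones(len(uv))]@M.T
    return c["eye"]+d*((z-c["eye"][2])/d[:,2])[:,None]
def px(m): return np.argwhere(m)[:,::-1].astype(float)
for n,wins in(("top",dict(stand=(365,190,430,230),flat=(278,190,335,240))),("scene",dict(stand=(335,278,405,345),flat=(255,245,325,290)))):
    I=C[n]["image"].astype(int); g=(I[...,1]-I[...,2]>12)&(I[...,1]<150)
    for k,(a,b,c_,d) in wins.items():
        s=np.zeros_like(g); s[b:d,a:c_]=1; m=cv2.morphologyEx((g&s).astype(np.uint8),cv2.MORPH_CLOSE,np.ones((5,5)))>0
        _,L,st,_=cv2.connectedComponentsWithStats(m.astype(np.uint8)); m=L==1+np.argmax(st[1:,4])
        P=W[n][m]; P=P[~np.isnan(P).any(1)]
        h=np.percentile(P[:,2],97); t=m&(W[n][...,2]>h-9)
        print(n,k,m.sum(),"z",np.round(np.percentile(P[:,2],[2,50,90,98]),1),"all",rect(P[:,:2]),"top face",t.sum(),rect(W[n][t][:,:2]))
        H=69 if k=="stand" else 31
        print("   mask ray at H",rect(ray(n,px(m),H)[:,:2]), "topface ray",rect(ray(n,px(t),H)[:,:2]))
I=C["top"]["image"].astype(int); s=np.zeros(I.shape[:2],bool); s[180:228,160:226]=1
dark=(I.sum(2)<330)&s; 
_,L,st,_=cv2.connectedComponentsWithStats(dark.astype(np.uint8)); m=L==1+np.argmax(st[1:,4])
print("rim",m.sum(),rect(ray("top",px(m),163.5)[:,:2]))
E
python3 m2.py
```

```text
top stand 393 z [65.1 69.7 72.2 74.3] all [ 476.1 -364.7   30.5   98.2  101. ] top face 385 [ 476.1 -364.7   30.5   98.2  101. ]
   mask ray at H [ 475.9 -364.5   30.4   98.3   99.9] topface ray [ 476.  -364.5   30.2   98.3   99.9]
top flat 658 z [26.2 31.9 35.  36.8] all [ 464.4 -119.5   74.    99.3  111.7] top face 630 [ 462.2 -120.3   69.4   99.5  111.9]
   mask ray at H [ 462.3 -120.5   69.1   99.   111.4] topface ray [ 462.2 -120.5   68.8   99.   111.7]
scene stand 1896 z [ 4.3 47.1 69.7 71.1] all [ 513.7 -341.   169.4  100.7   36.5] top face 620 [ 475.  -368.5   33.3  101.1  100.8]
   mask ray at H [ 446.2 -396.3   99.6  146.    98.9] topface ray [ 472.2 -371.6   39.9  105.1   99.4]
scene flat 1052 z [ 3.1 29.2 32.7 33.8] all [ 478.3 -117.4  117.2  103.    24.4] top face 610 [ 463.  -124.1   84.4  102.   109.7]
   mask ray at H [ 449.6 -141.4  106.1  121.8  112.1] topface ray [ 457.2 -129.2   83.2  103.7  112.9]
rim 368 [452.9 160.7 128.5  60.6  71.3]
```

Both views agree and the sizes fit:

| Item | Centre (x, y), mm | Length axis |
|---|---|---|
| Standing box, top at z≈69 | (476, -365) | 100.3° |
| Slot, rim measured 128×61 (about 130×62 expected) | (453, 160.5) | 71.2° |

Next I grasp it near the top.

```bash
cat >> h.py <<'E'
def down(deg):
    t=np.radians(deg); M=np.array([[-np.sin(t),np.cos(t),0],[np.cos(t),np.sin(t),0],[0,0,-1]]).T
    q=R.from_matrix(M).as_quat(); return q[[3,0,1,2]]
E
python3 - <<'E'
from h import *
print(R.from_quat(np.array(bot.read_state()["tool_rot"])[[1,2,3,0]]).as_matrix().round(2))
for g in(10.3,190.3): print(g,bot.ik([476,-365,200],down(g)))
for g in(-18.8,161.2): print(g,bot.ik([453,160.5,260],down(g)))
E
```

```text
[[-0.94  0.35 -0.  ]
 [ 0.35  0.94 -0.  ]
 [ 0.   -0.   -1.  ]]
10.3 [-7.15225719e-01  4.52874051e-01  1.43124497e+00 -4.44089210e-16
  1.25747363e+00 -8.94994632e-01]
190.3 [-7.15225719e-01  4.52874051e-01  1.43124497e+00 -4.44089210e-16
  1.25747363e+00  2.24659802e+00]
-18.8 [ 2.64274740e-01  1.36335844e-01  1.69705638e+00 -4.44089210e-16
  1.30820043e+00  5.92396639e-01]
161.2 [ 2.64274740e-01  1.36335844e-01  1.69705638e+00 -4.44089210e-16
  1.30820043e+00 -2.54919601e+00]
```

```bash
python3 - <<'E'
from h import *
bot.move_gripper(54)
bot.move_to([476,-365,200],down(10.3))
hit=bot.servo_line([476,-365,110],speed=150)
c=bot.read_camera("scene"); cv2.imwrite("pics/s1.png",cv2.resize(c["image"][200:400,280:520],None,fx=3,fy=3)); 
hit=bot.servo_line([476,-365,60],speed=60,until_force=8)
s=bot.read_state(); print(hit,s["clock"],s["ee_pos"],s["ft_force"],bot.tip_reach)
if not hit:
    bot.move_gripper(25,60); s=bot.read_state(); print(s["clock"],s["grip_width"],s["grip_force"],s["ft_force"])
c=bot.read_camera("scene"); cv2.imwrite("pics/s2.png",cv2.resize(c["image"][200:400,280:520],None,fx=3,fy=3))
E
```

```text
False 5.5417 [ 476.18396668 -365.15328362   60.41915988] [ 0.82493578 -0.40177045  0.60895874] 19.0
5.875 29.84500345692959 59.82518582157354 [1.46402586 0.50391416 5.88097864]
```

View pics/s2.png

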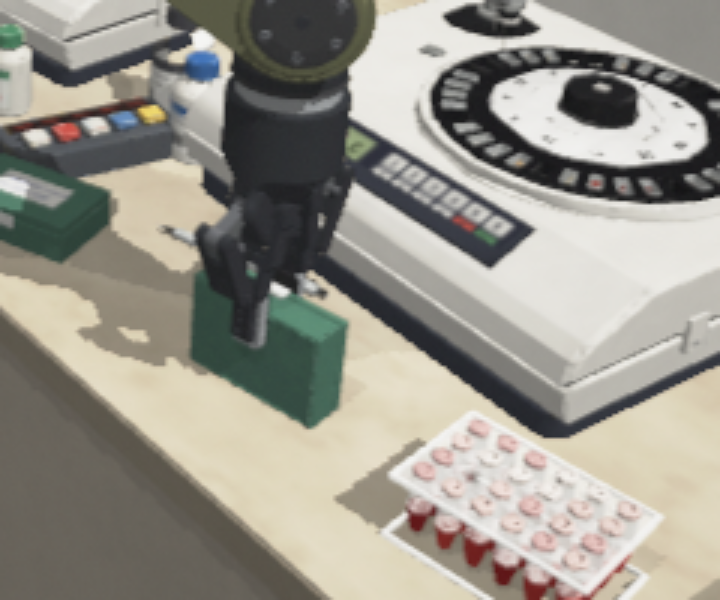

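The picture shows the fingers centred on the standing box's top, at about (250,290) in the crop, with a grip width of 29.8 mm. Now I lift it and carry it over the slot.

```bash
python3 - <<'E'
from h import *
bot.servo_line([476,-365,255],speed=200)
bot.move_to([453,160.5,255],down(-18.8))
s=bot.read_state(); print(s["clock"],s["ee_pos"],s["grip_width"],s["grip_force"],s["ft_force"])
for n in("scene","top"):
    c=bot.read_camera(n); np.savez(n+"1.npz",**c); I=c["image"]
    I=I[90:250,150:310] if n=="scene" else I[140:260,130:290]
    cv2.imwrite(f"pics/{n}3.png",cv2.resize(I,None,fx=3.7,fy=3.7,interpolation=2))
c=dict(np.load("scene1.npz")); W=cloud(c); I=c["image"].astype(int)
g=(I[...,1]-I[...,2]>12)&(I[...,1]<150); g[:, :150]=0; g[:,310:]=0; g&=(W[...,2]>175)&(W[...,2]<270)&(abs(W[...,1]-160)<90)
P=W[g]; print(len(P),P.min(0).round(1),P.max(0).round(1)) 
v=np.array([-np.sin(np.radians(-18.8)),np.cos(np.radians(-18.8))]); u=np.array([v[1],-v[0]])
Q=P[:,:2]-[453,160.5]; print("along len",np.percentile(Q@v,[1,99]).round(1),"across",np.percentile(Q@u,[1,20,50,99]).round(1),"z",np.percentile(P[:,2],[1,99]))
E
```

```text
8.95 [453.30740013 160.01635928 254.95328319] 29.935669744098437 59.29874988833035 [ 0.2611139   0.56122167 -2.62174529]
511 [421.4 100.3 194.4] [474.2 194.6 269.8]
along len [-58.   28.7] across [-26.7 -11.7  -1.3  16.6] z [197.83530487 264.96572699]
```

View pics/scene3.png

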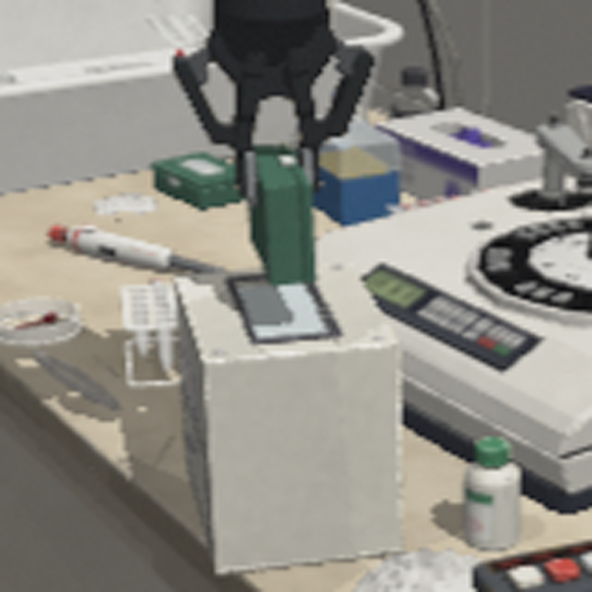

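View pics/top3.png

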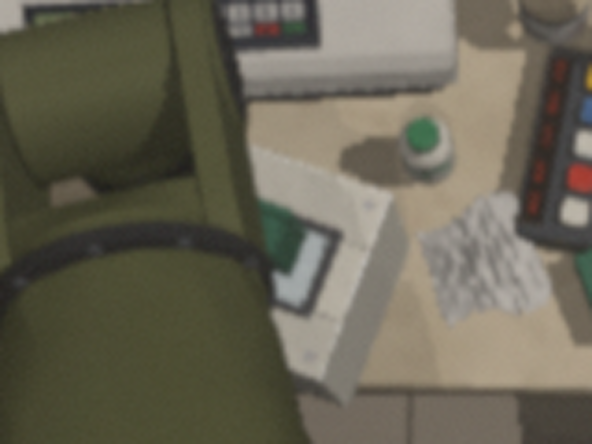

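The box hangs upright over the slot, its near end at about (285,230) in the scene crop. In the top crop the near end and the slot's end line up at about (285,240). I check the end face's position along the slot.

```bash
python3 - <<'E'
from h import *
c=dict(np.load("scene1.npz")); W=cloud(c); I=c["image"].astype(int)
g=(I[...,1]-I[...,2]>12)&(I[...,1]<150); g[:, :210]=0; g[:,242:]=0; g&=(W[...,2]>185)&(W[...,2]<275)&(abs(W[...,1]-160)<90)
t=np.radians(-18.8); v=np.array([-np.sin(t),np.cos(t)]); u=np.array([np.cos(t),np.sin(t)])
P=W[g]; Q=P[:,:2]-[453.3,160.0]; a=Q@v; b=Q@u
for z0,z1 in((196,215),(215,235),(235,255)):
    k=(P[:,2]>z0)&(P[:,2]<z1)&(b>-9)&(b<11)&(a<-25)
    print(z0,k.sum(),"end",np.percentile(a[k],[20,50,80]).round(1)," side face across",np.percentile(b[(P[:,2]>z0)&(P[:,2]<z1)&(a>-40)],[20,50,80]).round(1))
E
```

```text
196 59 end [-53.9 -52.  -49.2]  side face across [-14.1 -14.  -13.6]
215 67 end [-52.7 -50.8 -49.4]  side face across [-14.5 -14.3 -13.9]
235 64 end [-53.5 -52.2 -50.2]  side face across [-15.  -14.6 -14.3]
```

The end face is at -51.5 (expected -50.5) and the side face at -14.3 (expected about -15), so the box is upright and centred. Next I insert it with a force guard.

```bash
python3 - <<'E'
from h import *
p=np.array([453.3,161.5])
hit=bot.servo_line([*p,232],speed=100); 
hit=bot.servo_line([*p,188],speed=50,until_force=15)
s=bot.read_state(); print(hit,s["clock"],s["ee_pos"],s["grip_width"],s["grip_force"],s["ft_force"])
bot.dwell(0.3)
s=bot.read_state(); print(s["ft_force"])
c=bot.read_camera("scene"); cv2.imwrite("pics/s4.png",cv2.resize(c["image"][90:250,150:310],None,fx=3.7,fy=3.7,interpolation=2))
E
```

```text
False 10.4667 [453.3877103  161.54621445 188.26485194] 29.65912165126259 59.358912568532105 [-0.24437678  0.63880661 -2.63060523]
[-0.55266786  0.24520655 -2.2907887 ]
```

View pics/s4.png

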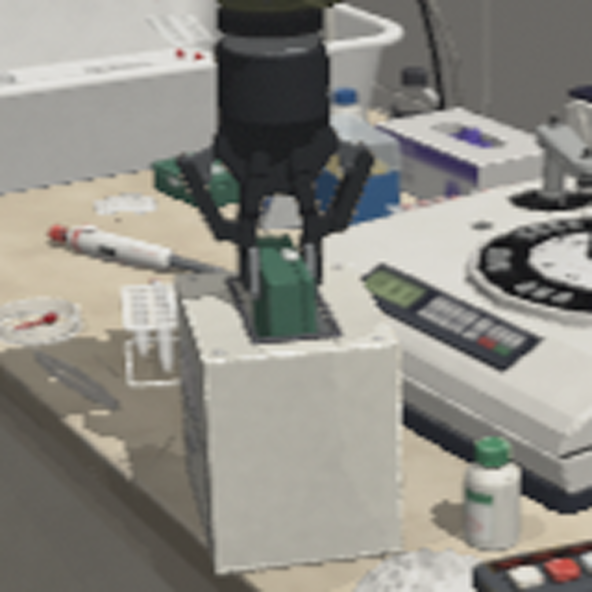

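The box is in the slot about 36 mm deep, clear of the rim all round at about (285,320), and still held. Now I release it, back off and look.

```bash
python3 - <<'E'
from h import *
bot.move_gripper(65); bot.dwell(0.4)
bot.servo_line([453.3,161.5,270],speed=150)
bot.move_to([250,400,300],down(20)); bot.dwell(.5)
s=bot.read_state(); print(s["clock"],s["grip_width"],s["ft_force"])
for n,sl in(("top",np.s_[150:260,130:340]),("scene",np.s_[130:300,180:340])):
    c=bot.read_camera(n); np.savez(n+"2.npz",**c); cv2.imwrite(f"pics/{n}5.png",cv2.resize(c["image"][sl],None,fx=3.5,fy=3.5,interpolation=2))
    W=cloud(c)
    if n=="top": print("slot z",np.nanmedian(W[202:210,182:206,2]))
    d=c["image"].astype(int)-np.load(n+"0.npz")["image"]; r=np.s_[190:240,285:335] if n=="top" else np.s_[250:290,255:325]; print(n,"flat diff",abs(d[r]).mean())
E
```

```text
14.05 65.29676623002634 [-0.32705054 -0.29323856  0.52046975]
slot z 157.0624825966022
top flat diff 1.0092
scene flat diff 0.46595238095238095
```

View pics/top5.png

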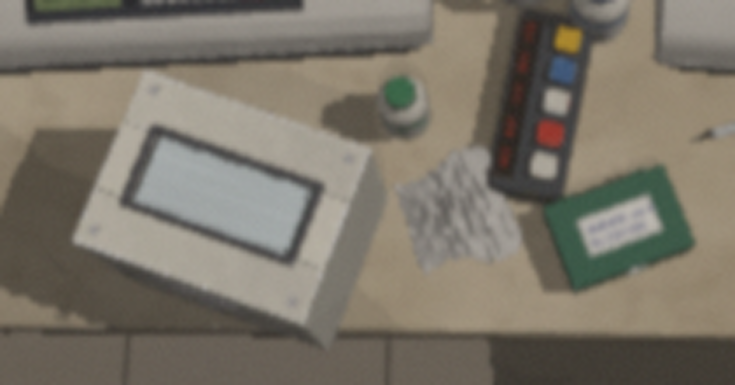

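The flap at (222,195) in the crop is shut again, reading 157 mm, close to its level height of 155.5. The box is inside, and the flat box at (618,228) has not moved.

```bash
python3 -c "
from rig import bot
print(bot.finish_job())"
```

```text
the job is handed in; nothing more can be done
None
```

The standing slide box went edge first through the flap and dropped inside, the flap is shut behind it, the flat box has not moved, and I handed the job in at about 14 s of the 38 s allowed; no verdict was returned.

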